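Load and lock the cheese carrier

ROBOT

A 7-joint arm with a two-finger parallel gripper is mounted at the origin on the work surface. World frame = base frame: x ahead of the robot, y to its left, z up, the work surface at z = 0. Lengths are in m, angles in rad, forces in N, time in s.
With the tool pointing down it reaches from about 0.425 to 0.8 m from the base axis. Payload 8.3 kg.
Tool frame: the origin (TCP) lies midway between the tips of the shut fingers; the grasp point (between the pads) lies 19 mm behind it; z points along the fingers, y is the direction in which the jaws open and shut (so a half turn about z gives the same grasp; the last joint's range is limited). The gripper opens to 85 mm and grips with 20 to 120 N. Pads are 22 mm wide; open, the fingers measure 114 mm over their backs; the gripper's body (76 mm by 85 mm) begins 54 mm behind the grasp point. The pads swing forward as they close: fully open they stand 13 mm farther back than shut.
Start: joints at [-1.266, 0.383, 0.016, 1.37, -0.006, 1.388, -0.046], TCP at [0.225, 0.583, 0.231] pointing down, gripper open.
Joint ranges: [-2.95, 2.95], [-0.25, 2.06], [-1.52, 1.56], [0.18, 2.33], [-1.44, 4.58], [0.02, 2.06], [-3.01, 3.01]. Speed limits (rad/s): [2.39, 2.39, 3.01, 3.01, 3.14, 3.14, 3.14].

INTERFACE

Orientations are given as a 3x3 rotation matrix whose columns are the frame's x, y, z axes.
In Python, from plant import arm gives the robot as it stands. Calls block until the motion is done:
- arm.move_to(position, orientation): joint-space move of the TCP to a pose.
- arm.line_to(position, v=0.15, orientation=None, threshold=None): straight line of the TCP; orientation=None keeps the orientation; v is the mean speed in m/s. With threshold (N) it stops when the force on the tool has changed by that much, and returns True; else False.
- arm.goto_joints(angles): joint-space move.
- arm.open_gripper() and arm.grab(squeeze=None): open the fingers fully, or close them until they stop; squeeze is the grip in N (None keeps the last).
- arm.sleep(seconds).
- arm.solve_ik(position, orientation): joint angles nearest the present ones, or None.
- arm.get_image(name): name is "scene" or "top" or "wrist"; returns the picture (384x512x3 uint8, red, green, blue); there is no depth.
- arm.camera_info(name): a dict with "mtx" (3x3 intrinsics, pixels), "eye" and "rotation" of the camera in the world. Camera axes: x right, y up, looking along -z (the intrinsics and any distortion apply to the point x, -y, -z); pixel columns grow to the right and rows downward; lengths in m; the calibration is good to about 2 mm. A picture is of the moment at which its call begins: read the wrist's pose just before it. camera_info takes no time and is no camera call; for the wrist camera it gives the pose at the moment of the call.
A pose or a line that the arm cannot do raises arm.IKError and nothing moves.
- arm.finish_job(): hands the job in, once; it reports no verdict.
Trained networks look in the newest picture that a camera, given by its name, has taken for a name from the list of things; names that differ only in an ending like _2 or _b are one class to them, and where a whole thing is asked for, a point or a joint stands for the part that bears it (a point fixed in the world has none). Each returns a list of dicts, best first, with "confidence" (0 to 1); they miss things now and then, are a little off and sometimes report something else, mostly with a low value. They report only what shows in the picture. A call takes as long as a camera call. They do not tell look-alikes from the thing itself.
- arm.find_in(thing, camera): "centre" ([column, row] in pixels, amid what is visible of it).
Readings, each from a call of its own:
- arm.read_time(): time.
- arm.read_q(): joint angles.
- arm.read_qd(): joint speeds.
- arm.read_joint_efforts(): joint torques, N m.
- arm.read_tool_pos(): TCP position.
- arm.read_tcp_rot(): TCP orientation.
- arm.read_contact_force(): force on the tool from outside, world axes, zero at the start.
- arm.read_ft_torque(): the same for the moment, N m.
- arm.read_opening(): finger opening in m.
Only numpy, scipy, OpenCV 4.12 (cv2) and the standard library are available. Lean on these libraries where they do the work, as an engineer would, in place of code of your own. Each camera call takes 0.05 s, during which the arm holds its last target. There are 200 camera calls.

TASK

Move any tools left in the cream carrier into the steel tool tray, and lay the small cheeses in the carrier: round ones in the bay nearer the robot, bar-shaped ones in the farther bay. Only when all of that is done, lock both bays: push one retaining rod over each bay through both of its lugs, from the side facing the middle of the bench, until the handle's shoulder is fully home against the lug. Do not shove the tin, the stamp or the jar that stand among the work.

Things in the scene. Friction and masses are not known exactly. Their poses are not given: they have to be found in the camera images.
- carrier: Cream carrier, fixed, 255 mm (x) by 208 mm (y), origin mid underside; x points away from the robot. Two bays in a row along x; floor 5 mm thick, walls 57 mm high, side walls 12 mm thick. Over the middle of each bay a steel lug stands on each side wall: 44 mm wide, 12 mm thick, top 93 mm above the bench, with a 20 mm bore along the carrier's y, centre 75 mm up. A bay's two bores are in line.
- bay_near (a point): Middle of the floor (upper side) of the near bay. Bay inside: 120 mm along the carrier's x, 184 mm along its y. Its axes are the carrier's.
- bay_far (a point): Middle of the floor (upper side) of the far bay. Bay inside: 120 mm along the carrier's x, 184 mm along its y. Its axes are the carrier's.
- entry_near (a point): Middle of the bore mouth on the outer face of the near bay's lug on the entry side (the carrier's -y side, towards the middle of the bench). Its axes are the carrier's. A rod that is home has its origin here.
- exit_near (a point): Middle of the bore on the outer face of the opposite lug of the near bay (the carrier's +y side), 208 mm from the entry point; the tip of a rod that is home stands 8 mm beyond it. Its axes are the carrier's.
- entry_far (a point): Middle of the bore mouth on the outer face of the far bay's lug on the entry side (the carrier's -y side, towards the middle of the bench). Its axes are the carrier's. A rod that is home has its origin here.
- exit_far (a point): Middle of the bore on the outer face of the opposite lug of the far bay (the carrier's +y side), 208 mm from the entry point; the tip of a rod that is home stands 8 mm beyond it. Its axes are the carrier's.
- rod_a: Steel retaining rod, lying on the bench. Square black handle 26 x 26 x 50 mm, then a round shaft 16 mm thick and 216 mm long; its last 10 mm taper to 8 mm. Origin on the centre line at the handle's flat shoulder; x runs along the shaft to the tip, so the handle's middle is at x = -25 mm. 180 to 290 g, balanced in the handle. Lying level, its centre line is 13 mm up. Both rods are alike; either fits either bay.
- rod_b: Steel retaining rod, lying on the bench. Square black handle 26 x 26 x 50 mm, then a round shaft 16 mm thick and 216 mm long; its last 10 mm taper to 8 mm. Origin on the centre line at the handle's flat shoulder; x runs along the shaft to the tip, so the handle's middle is at x = -25 mm. 180 to 290 g, balanced in the handle. Lying level, its centre line is 13 mm up. Both rods are alike; either fits either bay.
- round_1: Small round cheese, a flat cylinder 58 mm in diameter and 40 mm high, natural rind. Origin at its centre, z its axis. May be absent.
- round_2: Small round cheese, a flat cylinder 58 mm in diameter and 40 mm high, natural rind. Origin at its centre, z its axis. May be absent.
- bar_1: Small bar-shaped cheese, 84 x 38 x 40 mm (x, y, z), natural rind. Origin at its centre. May be absent.
- bar_2: Small bar-shaped cheese, 84 x 38 x 40 mm (x, y, z), natural rind. Origin at its centre. May be absent.
- brush: Tool: wood-backed rind brush with pale bristle block, 100 x 36 mm, 40 mm high (the back is the upper 20 mm), long along x. Origin at the middle of its underside. Starts in one of the bays, lengthwise across (along the carrier's y). May be absent.
- scraper: Tool: rind scraper, wooden handle 76 mm long, 26 mm wide and 26 mm high from x = -50 to +26 mm, and a flat steel blade 56 mm wide and 6 mm thick from x = 26 to 56 mm. Origin on its underside; grip it by the handle, about x = -12 mm. Starts in one of the bays, lengthwise across. May be absent.
- tray: Open steel tool tray fixed to the bench, 130 mm (x) by 170 mm (y), walls 5 mm thick and 40 mm high. Origin at the middle of its underside.
- tray_in (a point): Middle of the tool tray's inner floor (5 mm above the bench); inside it measures 120 mm along x, 160 mm along y. Its axes are the tray's.
- wax_tin: Bystander among the cheeses: low round steel tin, 60 mm in diameter, 36 mm high. Origin under its centre.
- stamp: Bystander: wooden hand stamp standing upright, foot 40 mm in diameter, 50 mm high. Origin under its centre.
- salt_jar: Bystander: glass jar 50 mm in diameter, 70 mm high, beyond the cheeses. Origin under its centre.
Not all that is in view belongs to the job. What is shaped like the bar_2 but blue or turquoise is not meant. Leave any blue look-alike of the round_2 alone.

How it is judged:
On the way, in this order (a step that is already met when the one before it is completed fails the run):
1. tools in the tray, round cheeses in the near bay and bar cheeses in the far bay (x of round_1 in the frame of bay_near between -0.06 and 0.06 m and y of round_1 in the frame of bay_near between -0.092 and 0.092 m and z of round_1 in the frame of bay_near between -0.005 and 0.045 m and linear speed of each of round_1, round_2, bar_1, bar_2, brush, scraper below 0.03 m/s and x of round_2 in the frame of bay_near between -0.06 and 0.06 m and y of round_2 in the frame of bay_near between -0.092 and 0.092 m and z of round_2 in the frame of bay_near between -0.005 and 0.045 m and x of bar_1 in the frame of bay_far between -0.06 and 0.06 m and y of bar_1 in the frame of bay_far between -0.092 and 0.092 m and z of bar_1 in the frame of bay_far between -0.005 and 0.045 m and x of bar_2 in the frame of bay_far between -0.06 and 0.06 m and y of bar_2 in the frame of bay_far between -0.092 and 0.092 m and z of bar_2 in the frame of bay_far between -0.005 and 0.045 m and x of brush in the frame of tray_in between -0.06 and 0.06 m and y of brush in the frame of tray_in between -0.08 and 0.08 m and z of brush in the frame of tray_in between -0.005 and 0.035 m and x of scraper in the frame of tray_in between -0.06 and 0.06 m and y of scraper in the frame of tray_in between -0.08 and 0.08 m and z of scraper in the frame of tray_in between -0.005 and 0.035 m), for 0.2 s.
2. one bay locked: a rod fully home through both its lugs ((((distance between rod_a and entry_near below 0.008 m and angle between the x axis of rod_a and the y axis of carrier, either way round below 0.05 rad and linear speed of rod_a below 0.03 m/s) or (distance between rod_b and entry_near below 0.008 m and angle between the x axis of rod_b and the y axis of carrier, either way round below 0.05 rad and linear speed of rod_b below 0.03 m/s)) or ((distance between rod_a and entry_far below 0.008 m and angle between the x axis of rod_a and the y axis of carrier, either way round below 0.05 rad and linear speed of rod_a below 0.03 m/s) or (distance between rod_b and entry_far below 0.008 m and angle between the x axis of rod_b and the y axis of carrier, either way round below 0.05 rad and linear speed of rod_b below 0.03 m/s)))), for 0.2 s.
3. both bays locked (((distance between rod_a and entry_near below 0.008 m and angle between the x axis of rod_a and the y axis of carrier, either way round below 0.05 rad and linear speed of rod_a below 0.03 m/s) or (distance between rod_b and entry_near below 0.008 m and angle between the x axis of rod_b and the y axis of carrier, either way round below 0.05 rad and linear speed of rod_b below 0.03 m/s)) and ((distance between rod_a and entry_far below 0.008 m and angle between the x axis of rod_a and the y axis of carrier, either way round below 0.05 rad and linear speed of rod_a below 0.03 m/s) or (distance between rod_b and entry_far below 0.008 m and angle between the x axis of rod_b and the y axis of carrier, either way round below 0.05 rad and linear speed of rod_b below 0.03 m/s))), for 0.2 s.
At the end, for the whole second after the job is handed in: Tools in the tray, round cheeses in the near bay, bars in the far bay, lying low (cheese centres under 45 mm, tools under 35 mm over the floor). In each bay a rod through both lugs: shoulder within 8 mm of the entry point, axis within 0.05 rad. At rest (all of step 1 and all of step 3); the robot touches nothing.
It fails at once if the wax tin is shoved more than 50 mm (distance of wax_tin from where it was at the start of the episode above 0.05 m).
It fails at once if the stamp is shoved more than 50 mm (distance of stamp from where it was at the start of the episode above 0.05 m).
It fails at once if the salt jar is shoved more than 50 mm (distance of salt_jar from where it was at the start of the episode above 0.05 m).
Of round_1, round_2, bar_1, bar_2 only 2 to 4 are there at a start; the rules pass over those that are not, and their reading is None.
Of brush, scraper only 1 to 2 are there at a start; the rules pass over those that are not, and their reading is None.
At some moment in a run one of round_1, round_2, bar_1, bar_2 may be knocked a few centimetres aside while the robot is not near it.
Once in a run the grip may slacken for a moment while it holds something.
It also fails if it takes over 210 s, if anything falls off the work surface, if the arm or the gripper's body presses on something with over 40 N, if the wrist force passes 120 N, or if a joint passes its speed limit or range.

## Working session

There is one attempt and no reset: what is moved stays moved. The work goes in short steps, each a Python script; the robot and the scene stay as the last script left them, time stands still between calls to the robot, and variables do not carry over. Pictures are saved under pics/ and viewed, about 12 in all and at most 16, crops included, and the job is handed in when it is done.

```bash
ls; mkdir -p pics
python3 - <<'E'
from plant import arm
import cv2,numpy as np
for n in ("scene","top"):
    im=arm.get_image(n); cv2.imwrite(f"pics/{n}0.png",im[:,:,::-1])
    ci=arm.camera_info(n); print(n,{k:np.round(v,4).tolist() if not isinstance(v,str) else v for k,v in ci.items()})
    for t in ["carrier","rod_a","round_1","bar_1","brush","scraper","tray","wax_tin","stamp","salt_jar"]:
        print(t,[(np.round(d["centre"]).tolist(),round(d["confidence"],2)) for d in arm.find_in(t,n)])
print(arm.read_tool_pos(),arm.read_tcp_rot().round(3).tolist() if hasattr(arm.read_tcp_rot(),'round') else arm.read_tcp_rot(), arm.read_time())
E
```

```text
pics
scene {'mtx': [[368.4604, 0.0, 253.6906], [0.0, 368.4604, 185.7395], [0.0, 0.0, 1.0]], 'eye': [1.2335, 0.2689, 0.6464], 'rotation': [[-0.3076, -0.5476, 0.7782], [0.9515, -0.1814, 0.2485], [0.0051, 0.8169, 0.5768]]}
carrier [([356.0, 218.0], 0.96)]
rod_a [([171.0, 195.0], 0.95), ([179.0, 170.0], 0.78), ([271.0, 232.0], 0.54), ([217.0, 222.0], 0.26)]
round_1 [([274.0, 234.0], 0.91), ([395.0, 177.0], 0.7), ([272.0, 274.0], 0.65), ([126.0, 217.0], 0.26)]
bar_1 [([113.0, 177.0], 0.95), ([227.0, 257.0], 0.86), ([256.0, 183.0], 0.58), ([168.0, 257.0], 0.3)]
brush [([356.0, 224.0], 0.21)]
scraper [([341.0, 200.0], 0.64)]
tray [([123.0, 214.0], 0.94), ([358.0, 224.0], 0.25)]
wax_tin [([219.0, 223.0], 0.79), ([178.0, 172.0], 0.66), ([273.0, 233.0], 0.34)]
stamp [([197.0, 209.0], 0.73)]
salt_jar [([168.0, 255.0], 0.75)]
top {'mtx': [[418.3335, 0.0, 251.9425], [0.0, 418.3335, 190.7854], [0.0, 0.0, 1.0]], 'eye': [0.2399, 0.0082, 1.5235], 'rotation': [[-0.016, 0.9875, -0.1567], [-0.9997, -0.0187, -0.016], [-0.0187, 0.1564, 0.9875]]}
carrier [([179.0, 201.0], 0.7)]
rod_a [([318.0, 193.0], 0.78), ([329.0, 224.0], 0.72), ([186.0, 210.0], 0.49), ([334.0, 151.0], 0.3)]
round_1 [([150.0, 266.0], 0.83), ([231.0, 166.0], 0.78), ([222.0, 135.0], 0.76)]
bar_1 [([252.0, 138.0], 0.84), ([376.0, 191.0], 0.8), ([261.0, 225.0], 0.65), ([317.0, 191.0], 0.42)]
brush []
scraper [([188.0, 213.0], 0.87)]
tray [([334.0, 151.0], 0.71)]
wax_tin [([272.0, 166.0], 0.75)]
stamp [([231.0, 166.0], 0.66), ([292.0, 176.0], 0.5)]
salt_jar [([284.0, 121.0], 0.75)]
[0.22464539 0.58321988 0.23128501] [[-0.933, 0.36, -0.0], [0.36, 0.933, -0.0], [0.0, -0.0, -1.0]] 1.1
```

Run:
```python
import cv2
a=cv2.imread("pics/top0.png")[90:300,110:410]; cv2.imwrite("pics/top0c.png",cv2.resize(a,(798,558),interpolation=cv2.INTER_CUBIC))
a=cv2.imread("pics/scene0.png")[110:350,60:440]; cv2.imwrite("pics/scene0c.png",cv2.resize(a,(798,504),interpolation=cv2.INTER_CUBIC))
```

```text
(no output)
```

View pics/top0c.png

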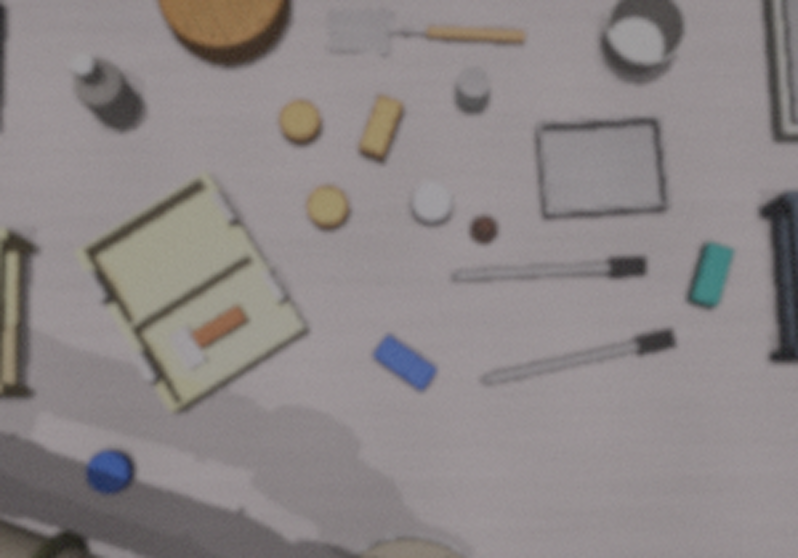

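View pics/scene0c.png

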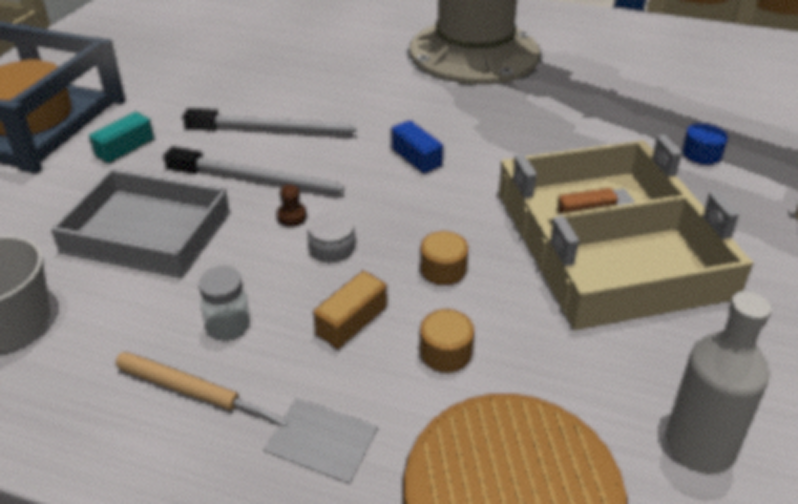

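```bash
cat > h.py <<'E'
from plant import arm
import cv2,numpy as np
from scipy.optimize import least_squares
def proj(P,ci):
    P=np.atleast_2d(P); c=(P-ci["eye"])@np.array(ci["rotation"]); p=np.c_[c[:,0],-c[:,1],-c[:,2]]@np.array(ci["mtx"]).T
    return p[:,:2]/p[:,2:]
def ray(uv,ci):
    d=np.linalg.inv(ci["mtx"])@[uv[0],uv[1],1]; d=np.array(ci["rotation"])@[d[0],-d[1],-d[2]]
    return np.array(ci["eye"]),d/np.linalg.norm(d)
def onz(uv,ci,z):
    e,d=ray(uv,ci); return e+d*(z-e[2])/d[2]
def tri(obs): # [(uv,ci)...] -> point, residual
    A=np.zeros((3,3));b=np.zeros(3)
    for uv,ci in obs:
        e,d=ray(uv,ci);M=np.eye(3)-np.outer(d,d);A+=M;b+=M@e
    p=np.linalg.solve(A,b); return p
def Rz(a): return np.array([[np.cos(a),-np.sin(a),0],[np.sin(a),np.cos(a),0],[0,0,1]])
def down(a): # jaws (tool y) along world angle a, z down
    y=np.array([np.cos(a),np.sin(a),0]);z=np.array([0,0,-1.]);return np.c_[np.cross(y,z),y,z]
def rectfit(L,W,z,views): # views: [(corners4 px,ci)] order (-,-),(-,+),(+,+),(+,-) ; pose x,y,yaw,z
    C=np.array([[-L,-W,0],[-L,W,0],[L,W,0],[L,-W,0]])/2
    f=lambda q:np.concatenate([(proj(C@Rz(q[2]).T+[q[0],q[1],q[3]],ci)-np.array(px)).ravel() for px,ci in views])
    r=least_squares(f,[.5,0,.1,z]); return r.x,np.sqrt(np.mean(r.fun**2))
def shot(n,name,crop=None,size=None):
    ci=arm.camera_info(n); im=arm.get_image(n)[:,:,::-1]
    if crop: im=im[crop[1]:crop[3],crop[0]:crop[2]]
    if size: im=cv2.resize(im,size,interpolation=cv2.INTER_CUBIC)
    cv2.imwrite("pics/"+name,im); return ci
E
python3 - <<'E'
from h import *
T=arm.camera_info("top");S=arm.camera_info("scene")
t=lambda L:[(110+c/2.66,90+r/2.657) for c,r in L]
s=lambda L:[(60+c/2.1,110+r/2.1) for c,r in L]
ct=t([(307,327),(178,410),(82,252),(205,178)]);cs=s([(500,165),(638,145),(747,262),(574,303)])
print("carrier",rectfit(.255,.208,.057,[(ct,T),(cs,S)]),rectfit(.255,.208,.057,[(ct,T)]))
tt=t([(665,211),(543,216),(537,122),(658,120)]);ts=s([(112,175),(228,208),(182,262),(58,232)])
# order near/-y, near/+y, far/+y, far/-y
ts=s([(113,176),(228,208),(181,262),(58,231)])
print("tray",rectfit(.13,.17,.04,[(tt,T),(ts,S)]))
for n,a,b in [("r1",(300,120),(446,333)),("r2",(328,205),(443,250)),("bar",(381,127),(350,303)),("tin",(432,203),(331,237)),("stamp",(483,229),(291,203)),("jar",(472,85),(224,293)),
 ("h1",(627,266),(186,160)),("tip1",(455,276),(343,191)),("h2",(655,341),(202,120)),("tip2",(485,380),(353,132)),("scrH",(219,327),(588,201))]:
    A=t([a])[0];B=s([b])[0]; p=tri([(A,T),(B,S)]); print(n,p.round(3),"onz.02",onz(A,T,.02)[:2].round(3),onz(B,S,.02)[:2].round(3))
E
```

```text
carrier (array([0.44797847, 0.28303433, 0.56180591, 0.04290432]), np.float64(1.2554426447712812)) (array([0.4541836 , 0.28929868, 0.56302387, 0.00134977]), np.float64(0.7546649298627126))
tray (array([ 0.61288212, -0.2772514 ,  0.01558264,  0.01879078]), np.float64(1.5047381838301996))
r1 [0.688 0.138 0.027] onz.02 [0.69  0.138] [0.681 0.138]
r2 [0.565 0.1   0.029] onz.02 [0.568 0.1  ] [0.555 0.099]
bar [0.676 0.025 0.024] onz.02 [0.678 0.025] [0.672 0.025]
tin [ 0.569 -0.043  0.013] onz.02 [ 0.568 -0.044] [ 0.576 -0.038]
stamp [ 0.53  -0.113  0.02 ] onz.02 [ 0.53  -0.113] [ 0.53  -0.113]
jar [ 0.726 -0.1    0.048] onz.02 [ 0.736 -0.104] [ 0.702 -0.116]
h1 [ 0.475 -0.307  0.009] onz.02 [ 0.475 -0.307] [ 0.488 -0.293]
tip1 [ 0.466 -0.07   0.004] onz.02 [ 0.465 -0.073] [ 0.485 -0.058]
h2 [ 0.371 -0.34   0.007] onz.02 [ 0.371 -0.34 ] [ 0.388 -0.325]
tip2 [ 0.323 -0.109  0.003] onz.02 [ 0.323 -0.109] [ 0.348 -0.097]
scrH [0.401 0.251 0.017] onz.02 [0.401 0.25 ] [0.404 0.253]
```

Run:
```python
from h import *
a=.562
cx=np.array([np.cos(a),np.sin(a),0]);
p=np.array([.448,.283,0])
arm.move_to(p-.03*cx+[0,0,.36],down(a))
arm.sleep(.2)
ci=shot("wrist","w1.png",None,(768,576)); print({k:np.round(v,4).tolist() for k,v in ci.items()})
print(arm.find_in("scraper","wrist"),arm.find_in("brush","wrist"))
print(arm.read_time(),arm.read_q().round(2))
```

```text
{'mtx': [[301.7722, 0.0, 247.2064], [0.0, 301.7722, 187.3512], [0.0, 0.0, 1.0]], 'eye': [0.379, 0.3342, 0.5023], 'rotation': [[0.8448, -0.5082, -0.1672], [0.535, 0.8026, 0.2637], [0.0002, -0.3123, 0.95]]}
[{'centre': [233.0, 122.3], 'confidence': 0.79}] [{'centre': [195.1, 333.2], 'confidence': 0.37}]
2.9167 [-0.92  0.08  0.31  1.47 -0.02  1.6  -0.04]
```

View pics/w1.png

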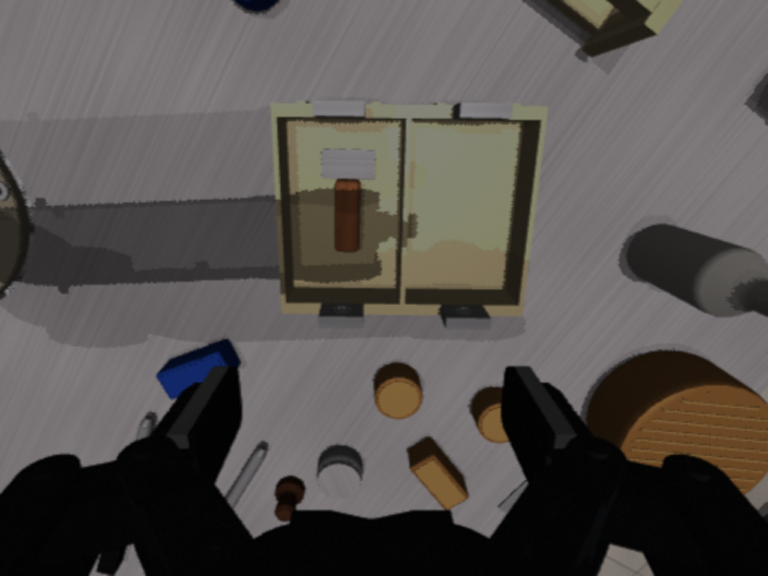

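Run:
```python
from h import *
T=arm.camera_info("top");S=arm.camera_info("scene");W=arm.camera_info("wrist")
t=lambda L:[(110+c/2.66,90+r/2.657) for c,r in L]
s=lambda L:[(60+c/2.1,110+r/2.1) for c,r in L]
w=lambda L:[(c/1.5,r/1.5) for c,r in L]
ct=t([(307,327),(178,410),(82,252),(205,178)]);cs=s([(500,165),(638,145),(747,262),(574,303)])
cw=w([(281,313),(273,103),(548,106),(523,316)])
for v in ([(cw,W)],[(cw,W),(cs,S)],[(cw,W),(ct,T)]): print(rectfit(.255,.208,.057,v))
q=np.array(rectfit(.255,.208,.057,[(cw,W)])[0]);
C=np.array([[-.127,-.104,.057],[-.127,.104,.057],[.127,.104,.057],[.127,-.104,.057]])
f=lambda q:(proj(C@Rz(q[2]).T+[q[0],q[1],0],W)-np.array(cw)).ravel()
r=least_squares(f,[.45,.28,.56]);print(r.x,r.fun.round(1))
R=Rz(r.x[2]);o=np.r_[r.x[:2],0]
P=np.array([[-.0675,-.092,.005],[-.1275,0,.005],[-.0675-.0+.06,0,.005],[-.0675-.06,0,.057]])
for n,u,z in [("handle mid",(347,215),.031),("handle end",(347,251),.031),("blade far",(348,149),.011),("blade near",(348,178),.011)]:
    print(n,((onz(w([u])[0],W,z)-o)@R).round(4))
for lug in ([-.0675,-.104,.093],[.0675,-.104,.093],[-.0675,.104,.093],[.0675,.104,.093]):
    print("lug top px",(proj(np.array([[lug[0]-.022,lug[1],.093],[lug[0]+.022,lug[1],.093]])@R.T+o,W)*1.5).round().tolist())
```

```text
(array([0.45201842, 0.28496859, 0.54981568, 0.05658586]), np.float64(0.564116051907584))
(array([0.45313926, 0.28444901, 0.55163237, 0.0507541 ]), np.float64(1.3912871523049704))
(array([0.45152225, 0.28415217, 0.55163462, 0.05428396]), np.float64(1.468113783921928))
[0.45194577 0.28501746 0.54986537] [ 1.2 -0.  -0.6 -0.3  0.3  0.3 -0.8 -0.1]
handle mid [-0.0599 -0.0033  0.031 ]
handle end [-0.06   -0.0421  0.031 ]
blade far [-0.0596  0.0624  0.011 ]
blade near [-0.0597  0.0328  0.011 ]
lug top px [[314.0, 327.0], [359.0, 328.0]]
lug top px [[451.0, 329.0], [496.0, 329.0]]
lug top px [[308.0, 101.0], [360.0, 101.0]]
lug top px [[468.0, 103.0], [520.0, 104.0]]
```

```bash
cat >> h.py <<'E'
CA=.5499; CO=np.array([.4520,.2850,0.]); CR=Rz(CA)
car=lambda x,y,z:CO+CR@[x,y,z]
def pick(p,ang,z,squeeze=60,up=.2):
    arm.move_to([p[0],p[1],up],down(ang)); arm.open_gripper()
    arm.line_to([p[0],p[1],z+.03],v=.2)
    hit=arm.line_to([p[0],p[1],z],v=.06,threshold=12)
    arm.grab(squeeze); arm.sleep(.1)
    print("hit",hit,"z",arm.read_tool_pos().round(4),"open",arm.read_opening())
    arm.line_to([p[0],p[1],up],v=.2); print("lifted open",arm.read_opening(),"t",arm.read_time())
def place(p,ang,z,up=.2,v=.1):
    arm.move_to([p[0],p[1],up],down(ang)); print("before place open",arm.read_opening())
    arm.line_to([p[0],p[1],z+.05],v=.2)
    hit=arm.line_to([p[0],p[1],z],v=v,threshold=15)
    print("hit",hit,arm.read_tool_pos().round(4)); arm.open_gripper()
    arm.line_to([p[0],p[1],up],v=.2); print("t",arm.read_time())
E
python3 - <<'E'
from h import *
pick(car(-.061,-.004,0),CA,.007)
print(arm.read_contact_force())
arm.move_to([.60,-.2,.33],down(0.)); 
arm.sleep(.2); shot("wrist","w2.png",None,(768,576)); print(arm.read_opening(),arm.read_time(),arm.read_q().round(2))
E
```

```text
hit False z [0.4024 0.2499 0.0074] open 0.025043417156394958
lifted open 0.024812498381495487 t 7.2417
[-0.06787912  0.40111343 -1.76114624]
0.024799391582905127 9.3333 [-0.33  0.51  0.99  1.19 -0.42  1.65  0.56]
```

View pics/w2.png

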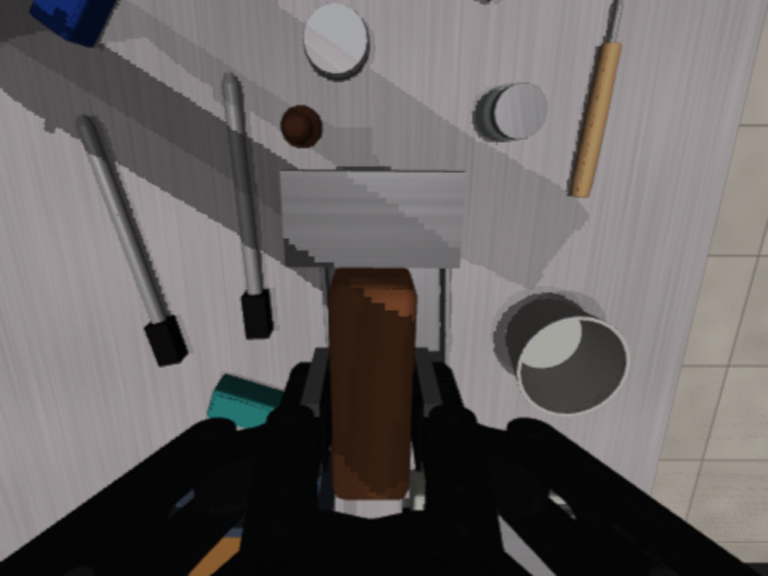

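Run:
```python
from h import *
T=arm.camera_info("top");S=arm.camera_info("scene");W=arm.camera_info("wrist")
t=lambda L:np.array([(110+c/2.66,90+r/2.657) for c,r in L])
s=lambda L:np.array([(60+c/2.1,110+r/2.1) for c,r in L])
tt=t([(665,211),(543,216),(537,122),(658,120)]);ts=s([(113,176),(228,208),(181,262),(58,231)])
C=np.array([[-.065,-.085,.04],[-.065,.085,.04],[.065,.085,.04],[.065,-.085,.04]])
for v in ([(tt,T)],[(ts,S)],[(tt,T),(ts,S)]):
    r=least_squares(lambda q:np.concatenate([(proj(C@Rz(q[2]).T+[q[0],q[1],0],c)-p).ravel() for p,c in v]),[.6,-.28,0]);print(r.x.round(4),np.abs(r.fun).max().round(1))
q=r.x
a,b=onz((330/1.5,300/1.5),W,.04),onz((449/1.5,300/1.5),W,.04);print(a.round(3),b.round(3))
c=np.r_[q[:2],0]; 
x=(a[0]+b[0])/2; print("wrist x at y",x)
p=c+Rz(q[2])@[0,-.015,0]
place(p,q[2],.034)
arm.move_to([.62,.03,.36],down(0.)); arm.sleep(.1)
W=shot("wrist","w3.png",None,(768,576))
for n in("round_1","bar_1","wax_tin"):
    print(n,[(np.round(d["centre"],1).tolist(),round(d["confidence"],2),onz(d["centre"],W,.04).round(3).tolist()) for d in arm.find_in(n,"wrist")])
print(arm.read_time())
```

```text
[ 0.609  -0.2744  0.0142] 0.8
[ 0.6323 -0.2589  0.0114] 4.7
[ 0.6196 -0.2687  0.0131] 8.2
[ 0.559 -0.283  0.04 ] [ 0.68  -0.283  0.04 ]
wrist x at y 0.6196525263108721
before place open 0.024842479935044987
hit False [ 0.6197 -0.2839  0.0339]
t 12.9833
round_1 [([212.8, 92.3], 0.81, [0.57, 0.101, 0.04]), ([293.8, 65.5], 0.71, [0.686, 0.137, 0.04])]
bar_1 [([82.4, 158.1], 0.73, [0.362, 0.004, 0.04]), ([170.1, 345.5], 0.67, [0.469, -0.368, 0.04]), ([281.3, 141.4], 0.65, [0.672, 0.029, 0.04])]
wax_tin [([215.8, 182.3], 0.86, [0.569, -0.036, 0.04])]
14.6083
```

View pics/w3.png

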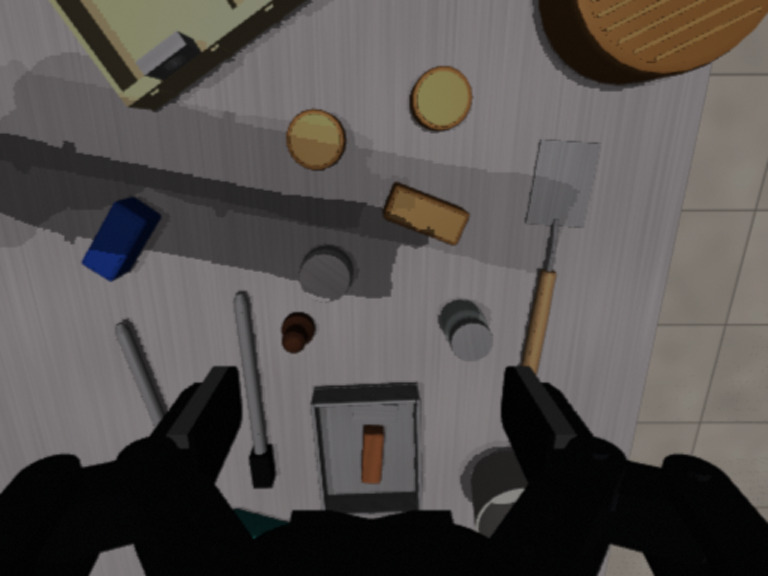

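```bash
python3 - <<'E'
import cv2
im=cv2.imread("pics/w3.png")[60:340,60:500];cv2.imwrite("pics/w3c.png",cv2.resize(im,None,fx=1.7,fy=1.7))
E
cat >> h.py <<'E'
def look(name,pos=(.62,.03,.36)):
    arm.move_to(list(pos),down(0.)); arm.sleep(.1)
    W=arm.camera_info("wrist"); im=arm.get_image("wrist"); cv2.imwrite("pics/"+name,im[:,:,::-1])
    hsv=cv2.cvtColor(im,cv2.COLOR_RGB2HSV); m=cv2.inRange(hsv,(10,90,40),(28,255,255))
    out=[]
    for c in cv2.findContours(m,cv2.RETR_EXTERNAL,cv2.CHAIN_APPROX_NONE)[0]:
        A=cv2.contourArea(c)
        if 300<A<4000:
            P=np.array([onz(p,W,.03)[:2] for p in c[:,0,:]],np.float32)*1000
            (x,y),(w,h),a=cv2.minAreaRect(P); 
            if w<h: w,h,a=h,w,a+90
            out.append((x/1000,y/1000,w,h,np.radians(a)))
            print("blob px",c[:,0].mean(0).round(),"xy",round(x/1000,3),round(y/1000,3),"size",round(w),round(h),"yaw",round(a))
    return W,out
E
python3 -c "
import sys;sys.path.insert(0,'.')
from h import *
look('w4.png')
for n in('round_1','bar_1'): print(n,[(d['centre'],onz(d['centre'],arm.camera_info('wrist'),.03).round(3)) for d in arm.find_in(n,'wrist')])
for a in(-.235,-.5,CA+np.pi/2,CA-np.pi/2,CA+.785): print(a,[None if (q:=arm.solve_ik(list(car(x,y,.02)),down(a))) is None else q.round(2) for x,y in((-.0625,.032),(-.0625,-.032),(.0625,0))])
"
```

```text
blob px [247. 305.] xy 0.62 -0.282 size 76 25 yaw 87
blob px [358. 214.] xy 0.808 -0.096 size 121 19 yaw 86
blob px [283. 144.] xy 0.678 0.025 size 84 40 yaw 159
blob px [210.  94.] xy 0.565 0.101 size 57 56 yaw 179
blob px [294.  67.] xy 0.688 0.138 size 57 56 yaw 45
round_1 [([211.7, 94.4], array([0.567, 0.1  , 0.03 ])), ([293.2, 67.9], array([0.688, 0.137, 0.03 ]))]
bar_1 [([79.4, 159.5], array([0.352, 0.001, 0.03 ])), ([168.9, 348.0], array([ 0.464, -0.384,  0.03 ])), ([283.3, 144.1], array([0.677, 0.025, 0.03 ]))]
-0.235 [array([-1.52,  0.44,  0.99,  2.05, -0.48,  0.89, -0.5 ]), array([-1.4 ,  0.45,  1.  ,  2.05, -0.49,  0.9 , -0.36]), array([-1.28,  0.7 ,  0.93,  1.72, -0.64,  1.06, -0.36])]
-0.5 [array([-1.55,  0.47,  1.03,  2.05, -0.51,  0.91, -0.74]), array([-1.43,  0.48,  1.05,  2.05, -0.53,  0.91, -0.59]), array([-1.3 ,  0.72,  0.96,  1.72, -0.66,  1.07, -0.61])]
2.1206963267948966 [array([-1.28,  0.34,  0.67,  2.04, -0.28,  0.85,  1.67]), array([-1.12,  0.34,  0.65,  2.04, -0.27,  0.85,  1.8 ]), array([-1.03,  0.56,  0.55,  1.71, -0.35,  0.97,  1.77])]
-1.0208963267948965 [array([-1.61,  0.52,  1.11,  2.05, -0.59,  0.93, -1.19]), array([-1.49,  0.53,  1.14,  2.05, -0.61,  0.94, -1.04]), array([-1.34,  0.77,  1.04,  1.72, -0.74,  1.1 , -1.08])]
1.3349000000000002 [array([-1.35,  0.36,  0.76,  2.04, -0.33,  0.86,  0.93]), array([-1.22,  0.36,  0.77,  2.05, -0.33,  0.86,  1.07]), array([-1.17,  0.62,  0.75,  1.71, -0.49,  1.  ,  1.1 ])]
```

View pics/w3c.png

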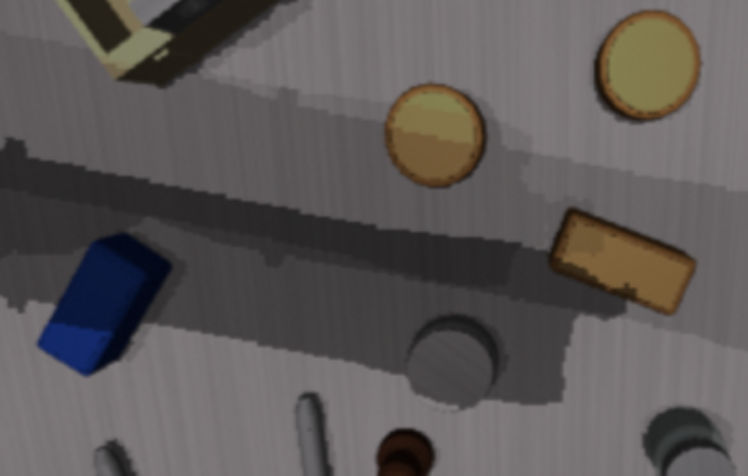

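The crop shows two natural-rind rounds (435,135) and (650,65) and one natural-rind bar (623,262). The blue block at (105,305) is a look-alike, as are the turquoise bar and the blue round elsewhere. I'll move the three natural ones.

Run:
```python
from h import *
pick((.566,.1005),.6,.006)
place(car(-.0625,-.032,0),CA+.785,.018)
_,b=look("w5.png")
r=[k for k in b if 45<k[2]<68 and k[3]>45 and np.hypot(k[0]-.688,k[1]-.138)<.09]
print(r)
if r and arm.read_opening()>.07:
    pick(r[0][:2],-.5,.006)
    place(car(-.0625,.032,0),CA+.785,.018)
    _,b=look("w6.png")
```

```text
hit False z [0.5666 0.1005 0.0067] open 0.0560997012914994
lifted open 0.05601484785201547 t 19.3
before place open 0.05612042620398137
hit False [0.4159 0.2252 0.0185]
t 23.025
blob px [247. 306.] xy 0.62 -0.282 size 76 25 yaw 87
blob px [358. 215.] xy 0.808 -0.096 size 120 19 yaw 86
blob px [284. 145.] xy 0.678 0.025 size 85 40 yaw 159
blob px [294.  68.] xy 0.688 0.138 size 58 56 yaw 45
blob px [94.  8.] xy 0.409 0.211 size 57 27 yaw 0
[(0.688332275390625, 0.1383630828857422, 57.59471130371094, 56.1964225769043, np.float64(0.7901029037791822))]
hit False z [0.6889 0.1383 0.0069] open 0.05621061056907639
lifted open 0.0561752299830045 t 28.675
before place open 0.056131587911268016
hit False [0.3824 0.2797 0.0185]
t 32.875
blob px [247. 306.] xy 0.62 -0.282 size 75 24 yaw 87
blob px [358. 215.] xy 0.808 -0.096 size 119 19 yaw 86
blob px [283. 144.] xy 0.678 0.025 size 85 40 yaw 159
blob px [94.  8.] xy 0.409 0.211 size 57 27 yaw 0
```

Run:
```python
from h import *
pick((.678,.025),np.radians(69),.006)
place(car(.0625,0,0),CA+np.pi/2,.018)
p=car(0,-.02,.36); arm.move_to(p,down(CA)); arm.sleep(.15)
shot("wrist","w7.png",None,(768,576)); arm.get_image("wrist")
for n in("round_1","bar_1"): print(n,[((CR.T@(onz(d['centre'],arm.camera_info('wrist'),.045)-CO)).round(3),d['confidence']) for d in arm.find_in(n,'wrist')])
p=car(0,-.22,.27); arm.move_to(p,down(CA)); arm.sleep(.15)
ci=shot("wrist","w8.png",None,(768,576)); np.savez("w8.npz",**{k:np.array(v) for k,v in ci.items()})
print(arm.read_time())
```

```text
hit False z [0.6784 0.025  0.0065] open 0.037214920341418996
lifted open 0.0372438853543134 t 39.0833
before place open 0.03741731248960932
hit False [0.5057 0.3178 0.0185]
t 43.4167
round_1 [(array([-0.063,  0.03 ,  0.045]), 0.85), (array([-0.057, -0.028,  0.045]), 0.65), (array([0.001, 0.018, 0.045]), 0.17)]
bar_1 [(array([-0.227, -0.177,  0.045]), 0.76), (array([0.059, 0.001, 0.045]), 0.72), (array([-0.065,  0.032,  0.045]), 0.4)]
46.2333
```

View pics/w7.png

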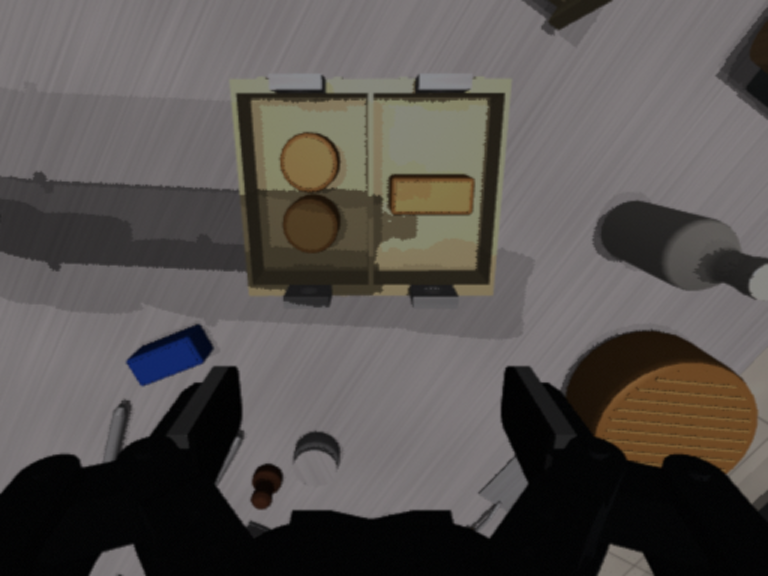

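View pics/w8.png

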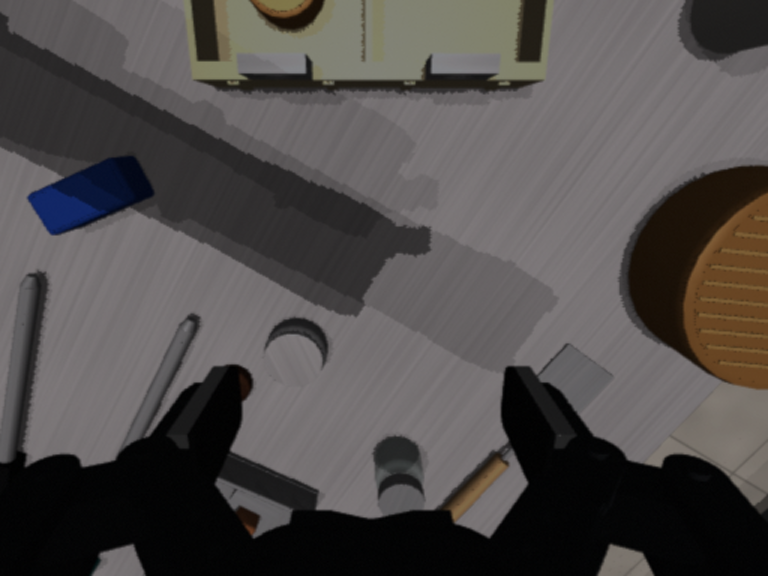

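```bash
cat > ov.py <<'E'
from h import *
def wire(im,ci,sc,o,R,off):
    def pl(P,c):
        q=(proj(np.array(P)@R.T+o,ci)*1.5-off)*sc
        cv2.polylines(im,[np.round(q*16).astype(int)],True,c,1,cv2.LINE_AA,4)
    def rect(x0,x1,y0,y1,z): return [[x0,y0,z],[x1,y0,z],[x1,y1,z],[x0,y1,z]]
    pl(rect(-.1275,.1275,-.104,.104,.057),(0,0,255))
    for s in(-1,1):
        pl(rect(s*.0625-.06,s*.0625+.06,-.092,.092,.057),(0,160,0))
        for y0,y1 in((-.104,-.092),(.092,.104)): pl(rect(s*.0625-.022,s*.0625+.022,y0,y1,.093),(255,0,0))
E
python3 - <<'E'
from ov import *
d=np.load("w8.npz");c8={k:d[k] for k in d}
c7=dict(c8);c7["eye"]=c8["eye"]+car(0,-.02,.36)-car(0,-.22,.27)
a=cv2.imread("pics/w7.png")[60:320,215:525];b=cv2.imread("pics/w8.png")[0:110,170:570]
a=cv2.resize(a,None,fx=2,fy=2,interpolation=cv2.INTER_CUBIC);b=cv2.resize(b,None,fx=2,fy=2,interpolation=cv2.INTER_CUBIC)
wire(a,c7,2,CO,CR,[215,60]);wire(b,c8,2,CO,CR,[170,0])
cv2.imwrite("pics/ov.png",np.vstack([a[:380,:] if 0 else np.pad(a[:100],((0,0),(0,180),(0,0))),np.pad(a[420:520],((0,0),(0,180),(0,0))),b]))
E
```

```text
(no output)
```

View pics/ov.png

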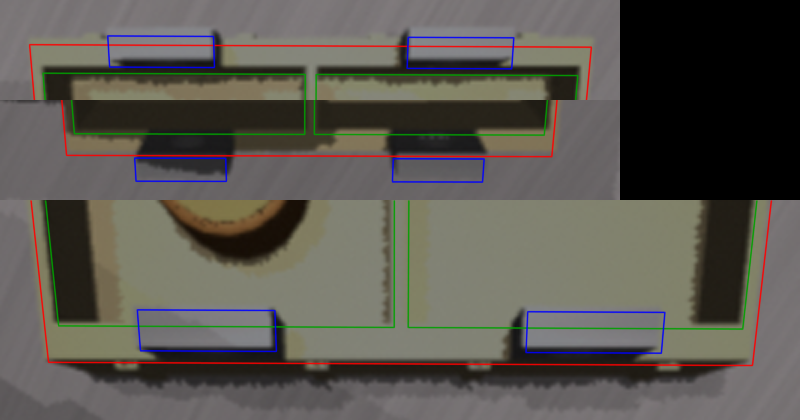

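Run:
```python
from h import *
arm.move_to([.43,-.38,.30],down(.1)); arm.sleep(.15)
ci=arm.camera_info("wrist"); shot("wrist","w9.png",None,(768,576)); np.savez("w9.npz",**{k:np.array(v) for k,v in ci.items()})
print([(d['centre'],onz(d['centre'],ci,.013).round(3),d['confidence']) for d in arm.find_in("rod_a",'wrist')],arm.read_time())
```

```text
[([205.6, 79.0], array([ 0.366, -0.295,  0.013]), 0.92), ([292.1, 71.7], array([ 0.48 , -0.274,  0.013]), 0.71)] 48.2917
```

View pics/w9.png

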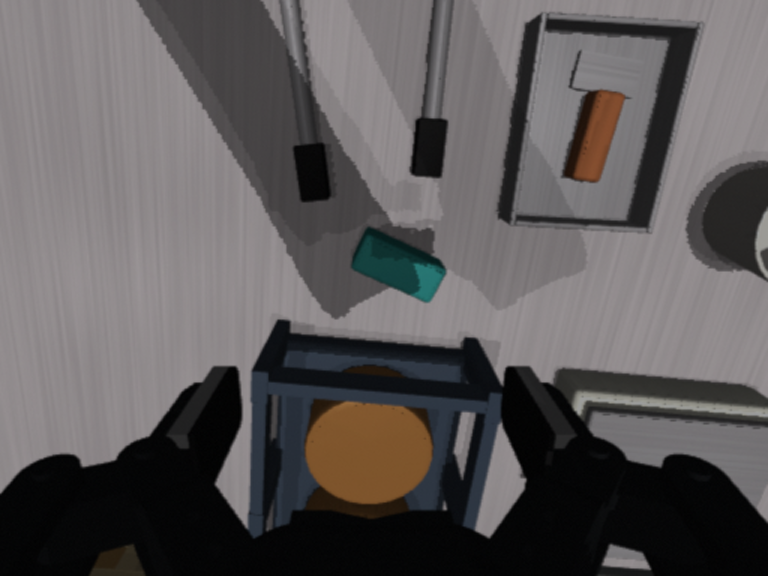

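Run:
```python
from h import *
d=np.load("w9.npz");c={k:d[k] for k in d}
im=cv2.imread("pics/w9.png"); g=im.max(2)
res=[]
for (x0,y0,x1,y1) in ((400,112,460,190),(280,135,345,212)):
    m=(g[y0:y1,x0:x1]<48).astype(np.uint8)
    k=max(cv2.findContours(m,cv2.RETR_EXTERNAL,cv2.CHAIN_APPROX_NONE)[0],key=cv2.contourArea)[:,0]+[x0,y0]
    P=np.array([onz(p/1.5,c,.026)[:2] for p in k],np.float32)*1000
    (x,y),(w,h),a=cv2.minAreaRect(P)
    if w<h: w,h,a=h,w,a+90
    print(x,y,w,h,a)
for n,px in (("r1",[(417,119),(447,120),(442,178),(413,176)]),("r2",[(294,147),(325,142),(331,196),(302,201)])):
    q=np.array([onz(np.array(p)/1.5,c,.026) for p in px]); s=q[:2].mean(0);b=q[2:].mean(0); print(n,"shoulder",s.round(4),"back",b.round(4),"len",np.linalg.norm(s-b).round(4),"yaw",np.degrees(np.arctan2(*(s-b)[[1,0]])).round(1))
# shaft tips from top/scene gave yaw 92.2, 101.7
```

```text
474.8471984863281 -307.2606506347656 50.09215545654297 27.55804443359375 92.26479840278625
373.65252685546875 -336.84832763671875 57.080467224121094 29.835834503173828 101.26482391357422
r1 shoulder [ 0.4747 -0.2846  0.026 ] back [ 0.4777 -0.3333  0.026 ] len 0.0489 yaw 93.5
r2 shoulder [ 0.3703 -0.3162  0.026 ] back [ 0.3795 -0.3628  0.026 ] len 0.0475 yaw 101.2
```

```bash
cat >> h.py <<'E'
def rodpt(cx,s,dz=.009): # TCP for handle mid with shoulder s m short of the entry face
    return car(cx,-.104-.025-s,.075-dz)
E
python3 - <<'E'
from h import *
pick((.4755,-.308),np.radians(2.3),.004,squeeze=110)
arm.move_to(rodpt(.0625,.245)+[0,0,.08],down(CA))
arm.line_to(rodpt(.0625,.245),v=.15); arm.sleep(.2)
print(arm.read_tool_pos(),rodpt(.0625,.245),arm.read_opening(),arm.read_contact_force(),arm.read_time())
s=arm.get_image("scene")[150:280,240:440,::-1]; w=arm.get_image("wrist")[:,:,::-1]
cv2.imwrite("pics/in1.png",np.hstack([cv2.resize(s,(500,325),interpolation=cv2.INTER_CUBIC),cv2.resize(w,(300,325))]))
E
```

```text
hit False z [ 0.4757 -0.3082  0.0046] open 0.02368130355477349
lifted open 0.0235409674676981 t 52.5583
[ 0.70154276 -0.00142608  0.0675135 ] [ 0.70073919 -0.00120109  0.066     ] 0.02389674264888949 [ 0.38553244 -0.47854256 -2.65142186] 54.875
```

View pics/in1.png

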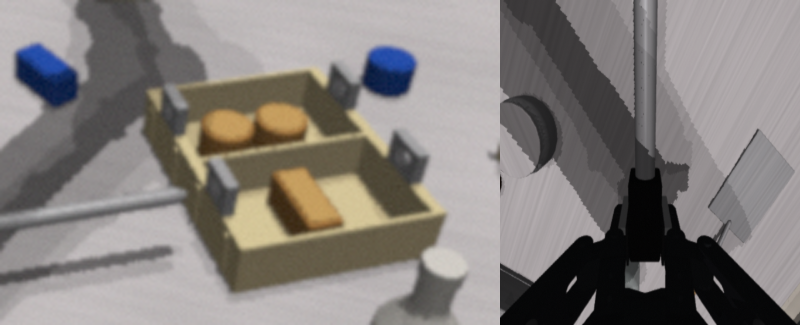

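Run:
```python
from h import *
S=arm.camera_info("scene")
p=arm.read_tool_pos()+[0,0,.0084]; ty=CR@[0,1,0]
print("rot",(CR.T@arm.read_tcp_rot()).round(4).tolist(), "tcp in carrier",(CR.T@(arm.read_tool_pos()-CO)).round(4))
for n,q in (("tip",p+.241*ty),("shaft .1 back",p+.141*ty),("entry",car(.0625,-.104,.075)),("lugtop mid",car(.0625,-.104,.093)),("exit",car(.0625,.104,.075)),("rim far-y",car(.1275,-.104,.057)),("rim far+y",car(.1275,.104,.057)),("rim near -y",car(-.1275,-.104,.057))):
    print(n,((proj(q,S)[0]-[240,150])*2.5).round(1))
```

```text
rot [[-0.0, 1.0, 0.0013], [1.0, 0.0, -0.0006], [-0.0006, 0.0013, -1.0]] tcp in carrier [ 0.0629 -0.3743  0.067 ]
tip [182.5 190.6]
shaft .1 back [ 79.1 207.4]
entry [211.6 185.8]
lugtop mid [213.9 171.1]
exit [409.6 153.6]
rim far-y [237.5 248. ]
rim far+y [443.7 211.3]
rim near -y [143.5  88. ]
```

```bash
cat >> h.py <<'E'
def push(cx,s,dz=.009,v=.05,th=15,dx=0):
    hit=arm.line_to(rodpt(cx+dx,s,dz),v=v,threshold=th)
    q=CR.T@(arm.read_tool_pos()-CO); f=CR.T@arm.read_contact_force()
    print("hit",hit,"short of home",round(-.129-q[1],4),"x",q[0].round(4),"z",q[2].round(4),"F",f.round(1),"open",round(arm.read_opening(),4),"t",arm.read_time()); return hit
E
python3 - <<'E'
from h import *
h=push(.0625,.19)
if not h: h=push(.0625,.05)
E
```

```text
hit False short of home 0.1906 x 0.0623 z 0.0661 F [-0.1 -0.1 -2.5] open 0.0235 t 56.225
hit False short of home 0.0502 x 0.0625 z 0.066 F [-0.9  0.6 -2. ] open 0.0239 t 59.175
```

Run:
```python
from h import *
h=push(.0625,.012,v=.04)
if not h: h=push(.0625,-.006,v=.03,th=20)
```

```text
hit False short of home 0.0124 x 0.0624 z 0.0661 F [-0.8 -0.4 -3.6] open 0.0234 t 60.275
hit False short of home -0.0017 x 0.0624 z 0.0662 F [  3.  -14.5  -8.5] open 0.024 t 61.025
```

Run:
```python
from h import *
h=push(.0625,-.012,v=.03,th=25)
q=arm.read_tool_pos(); arm.line_to(q,v=.03); arm.sleep(.1)
arm.open_gripper(); arm.sleep(.2)
print(CR.T@(arm.read_tool_pos()-CO),arm.read_contact_force().round(1))
p=arm.read_tool_pos(); arm.line_to(p+[0,0,.14],v=.15)
p=arm.read_tool_pos(); 
arm.line_to(car(.0,-.20,.25),v=.3); arm.sleep(.1)
W=arm.camera_info("wrist"); np.savez("w10.npz",**{k:np.array(v) for k,v in W.items()}); shot("wrist","w10.png",None,(768,576)); print(arm.read_time())
print([(d['centre'],onz(d['centre'],W,.013).round(3),d['confidence']) for d in arm.find_in("rod_a",'wrist')])
```

```text
hit False short of home -0.0017 x 0.0622 z 0.0665 F [  7.2 -28.8 -15.2] open 0.024 t 61.375
[ 0.06223794 -0.12731604  0.06646354] [ 0.   0.6 -0.1]
64.525
[([309.2, 79.9], array([0.571, 0.229, 0.013]), 0.86), ([9.7, 255.0], array([ 0.344, -0.188,  0.013]), 0.78), ([168.0, 357.0], array([ 0.621, -0.237,  0.013]), 0.25)]
```

View pics/w10.png

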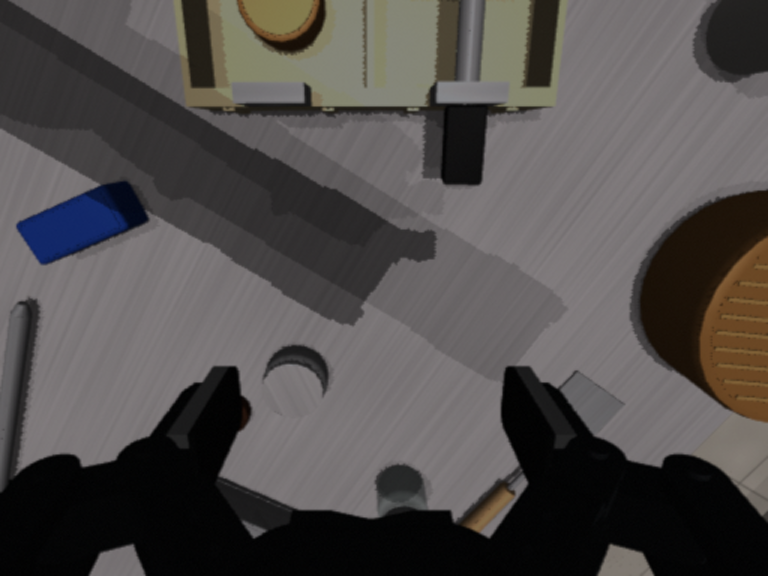

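Run:
```python
from h import *
arm.move_to([.40,-.2,.26],down(.2))
pick((.3742,-.339),np.radians(11.5),.004,squeeze=110)
arm.move_to(rodpt(-.0625,.245)+[0,0,.09],down(CA))
arm.line_to(rodpt(-.0625,.245),v=.15); arm.sleep(.2)
h=push(-.0625,.19)
if not h: h=push(-.0625,.05)
if not h: h=push(-.0625,.012,v=.04)
if not h: h=push(-.0625,-.006,v=.03,th=20)
```

```text
hit False z [ 0.3742 -0.3391  0.0046] open 0.023887507147371617
lifted open 0.023746029232844277 t 70.2583
hit False short of home 0.1904 x -0.0626 z 0.0661 F [ 0.7  0.1 -2.5] open 0.0239 t 73.7833
hit False short of home 0.0502 x -0.0626 z 0.066 F [-0.2  0.1 -2.9] open 0.0236 t 76.7333
hit False short of home 0.0123 x -0.0625 z 0.0661 F [ 0.6 -0.1 -3.4] open 0.0236 t 77.8333
hit True short of home -0.0021 x -0.0629 z 0.0658 F [ 1.1 -2.  -1.6] open 0.0237 t 78.425
```

Run:
```python
from h import *
h=push(-.0625,-.012,v=.03,th=25)
q=arm.read_tool_pos(); arm.line_to(q,v=.03); arm.sleep(.1)
arm.open_gripper(); arm.sleep(.2)
p=arm.read_tool_pos(); arm.line_to(p+[0,0,.16],v=.15)
arm.line_to(car(.0,-.19,.25),v=.2); arm.sleep(.1)
s=arm.get_image("scene")[150:280,240:440,::-1]; w=arm.get_image("wrist")[:200,100:400,::-1]; t=arm.get_image("top")[120:300,110:370,::-1]
cv2.imwrite("pics/e1.png",np.vstack([np.hstack([cv2.resize(s,(400,260),interpolation=cv2.INTER_CUBIC),cv2.resize(w,(390,260),interpolation=cv2.INTER_CUBIC)]),cv2.resize(t,(790,335),interpolation=cv2.INTER_CUBIC)[:, :]]))
print(arm.read_time())
```

```text
hit True short of home -0.002 x -0.0634 z 0.0657 F [ 0.3 -3.5  0.3] open 0.0238 t 78.675
82.05
```

View pics/e1.png

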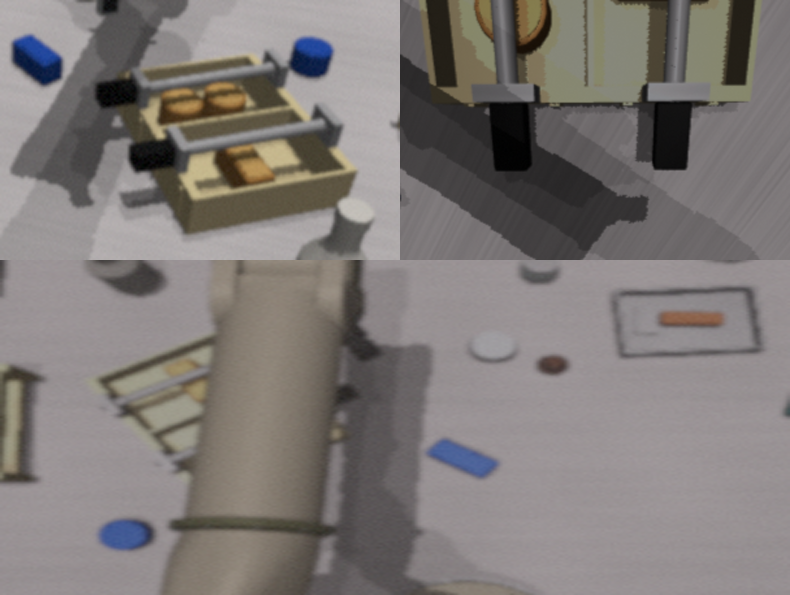

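```bash
python3 -c "
from plant import arm
print(arm.read_contact_force().round(1),arm.read_opening()); arm.finish_job()"
```

```text
[-0.6 -0.3  0.5] 0.08504785003694107
the job is handed in; nothing more can be done
```

I finished the job and handed it in at about 82 s of the 210 s allowed. The hand-in gives no verdict.

**What was done:**
- **Tools:** I moved the scraper from the near bay into the tool tray. No brush was there.
- **Cheeses:** I laid both round cheeses in the near bay and the single bar in the far bay. I left the blue and turquoise look-alikes alone.
- **Rods:** I pushed one rod through both lugs of each bay until the shoulder stopped against the lug, far bay first.

**Last checks:**
- **Rods home:** The last pictures show both shoulders against the entry lugs and both tips through the exit lugs. The two hands stopped within 0.3 mm of each other along the push, about 2 mm past my nominal home point.
- **Contents:** The cheeses lie low in their bays and the scraper is in the tray. The tin and stamp look where they were; the jar is only partly in that picture, and I did not measure any of the three again.
- **Robot:** The gripper was open and clear, with a force reading near zero.

**Disagreements:**
- **Carrier position:** Two wrist views differed by about 3 mm along the push direction. The rods were pushed to contact, so this did not matter.
- **Rod stop force:** The near rod's last two pushes tripped the 20 N and 25 N force limits at the home point, but the readings just after showed only 2 to 4 N. The far rod read up to 29 N. I relied on the stop position and the picture instead.

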